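# Click the panel sleeve onto a display foot

## Robot

A 7-joint arm with a two-finger parallel gripper is mounted at the origin on the work surface. World frame = base frame: x ahead of the robot, y to its left, z up, the work surface at z = 0. Lengths are in m, angles in rad, forces in N, time in s.
With the tool pointing down it reaches from about 0.425 to 0.8 m from the base axis. Payload 8.3 kg.
Tool frame: the origin (TCP) lies midway between the tips of the shut fingers; the grasp point (between the pads) lies 19 mm behind it; y points along the fingers, x is the direction in which the jaws open and shut, and the axes are right-handed (so a half turn about y gives the same grasp; the last joint's range is limited). The gripper opens to 85 mm and grips with 20 to 120 N. Pads are 22 mm wide; open, the fingers measure 114 mm over their backs; the gripper's body (76 mm by 85 mm) begins 54 mm behind the grasp point. The pads swing forward as they close: fully open they stand 13 mm farther back than shut.
Start: joints at [1.221, 0.383, 0.016, 1.37, -0.006, 1.388, -0.046], TCP at [0.177, -0.599, 0.231] pointing down, gripper open.
Joint ranges: [-2.95, 2.95], [-0.25, 2.06], [-1.52, 1.56], [0.18, 2.33], [-1.44, 4.58], [0.02, 2.06], [-3.01, 3.01]. Speed limits (rad/s): [2.39, 2.39, 3.01, 3.01, 3.14, 3.14, 3.14].

## Interface

Orientations are given as [roll, pitch, yaw] about the fixed x, y, z axes, in that order (R = Rz(yaw) Ry(pitch) Rx(roll)).
In Python, from workcell import readout, imaging, close_job gives the robot as it stands. The module is installed in compiled form; this text tells all that it offers.
- The arm moves only by the shell command python3 -m crank 'ROWS' [OPENING] [FORCE]. ROWS is JSON, a list of rows, each an object with "travel": the shift along the world's x, y, z in units of 0.06 m (1.0 is 0.06 m), a list of three; "spin": the turn about the world's z in units of 0.08 rad (1.0 is 0.08 rad). In form: [{"travel": [dx, dy, dz], "spin": spin}, ...]. A call has exactly 10 rows; each row shifts and turns the commanded pose from where the row before left it; what a row does not reach is not made up. A row lasts 1/8 s, in which the tool goes at most 62.5 mm and 10.7 degrees, less where a joint would pass 70% of its speed; a pose out of reach is approached as far as the arm can. A call with a number of a shift or a turn outside -1 to 1 is refused whole. A call with a gripper value outside its range is refused whole. OPENING is the opening in per cent of the stroke, from 0 (shut) to 100 (fully open), set as the call begins (- or left out, the last holds). The fingers move at their own pace and stop on an object; FORCE is the grip in N (left out, the last holds). Time passes only in rows, so rows that do not move let the fingers close, or fill a call up. It gives the time, the measured TCP pose, the force and the opening at its end, in the units of the state.
- readout.get_obs(): the state, without advancing time (a new reading comes with each control period).
- imaging.capture(name): name is "side" or "top" or "wrist"; returns the picture (420x560x3 uint8, red, green, blue); there is no depth.
- imaging.camera_info(name): a dict with "fx", "fy", "cx", "cy" (pixels), "R" (3x3) and "t" (3): a world point X has camera coordinates R X + t. Camera axes: x right, y down, z forward; pixel columns grow to the right and rows downward; lengths in m; the calibration is good to about 2 mm. The wrist camera is an equidistant fisheye: a pixel r from the principal point sees the ray r / f radians off the axis. A picture is of the moment at which its call begins: read the wrist's pose just before it. camera_info takes no time and is no camera call; for the wrist camera it gives the pose at the moment of the call.
- close_job(): hands the job in, once; it reports no verdict.
The state is a dict: "time": time; "joint_pos": joint angles; "qvel": joint speeds; "effort": joint torques, N m; "position": TCP position; "orientation": TCP orientation; "wrist_force": force on the tool from outside, world axes, zero at the start; "moment": the same for the moment, N m; "width": opening from 0.0 (shut) to 1.0 (fully open).
Only numpy, scipy, OpenCV 4.12 (cv2) and the standard library are available. Lean on these libraries where they do the work, as an engineer would, in place of code of your own. Each camera call takes 0.05 s, during which the arm holds its last target. There are 200 camera calls.

## Task

Get the display foot ready for its panel: pull the red transit cap off the post and drop it in the yellow bin, then slide the blue sleeve down over the post, lug pointing along the foot to its yellow-striped end. Push it past the two sprung balls until they click out above it and it sits fully home on the shoulder, then let go; leave the other things on the bench where they are.

Things in the scene. Friction and masses are not known exactly. Their poses are not given: they have to be found in the camera images.
- foot: Display-panel foot, fixed to the bench: dark steel plate 220 x 80 x 12 mm, on its middle an aluminium shoulder 44 mm across up to 30 mm above the bench, then an upright bright steel post 28 mm across up to 132 mm, its last 10 mm tapered to 20 mm across. Origin: centre of the plate's underside, on the post axis, at bench height; x along the plate to the yellow-striped end, z up along the post.
- foot_seat (a point): Centre of the shoulder's top face, 30 mm above the bench, on the post axis: the sleeve's underside rests here when home.
- post_top (a point): Centre of the post's top end, 132 mm above the bench.
- foot_mark (a point): Middle of the yellow stripe on the plate, 88 mm from the post axis along the foot's x.
- ball_a (a joint): Sprung brass ball, 20 mm across, in the post on the foot's +x side, centred 109 mm above the bench. 0 = sprung out, 3 mm proud of the post; grows to 0.004 m as pressed in. It meets the sleeve's rim when the sleeve's underside is about 113 mm up; started inward by about 5 N.
- ball_b (a joint): The same on the -x side. Passing both takes 5 to 15 N downward, then 2 to 7 N of rubbing until the sleeve's underside is about 37 mm above the bench: there they snap out over its top edge, the force drops away, and it goes freely to the shoulder, a hard stop. The sleeve's own weight does not do it.
- cap: Red plastic transit cap, 40 mm across, 46 mm tall, 60 g, sitting loosely on the post's end: the lower 16 mm is a socket of 30.5 mm bore. Origin: centre of its underside, z up; at the start its underside is 116 mm and its top 162 mm above the bench. It pulls straight up.
- sleeve: Blue steel sleeve standing upright on the bench: tube 50 mm outside, 30.5 mm bore, 70 mm tall, same at both ends of the bore, about 0.25 kg, with one flat lug (10 mm thick, 45 mm tall, from 12.5 to 57.5 mm above the underside) reaching to 61 mm from the axis. Origin: centre of its underside on the axis; x towards the lug, z up. Home, its top is 100 mm above the bench and the post stands 32 mm out of it.
- lug_tip (a point): Outer end of the sleeve's lug, 61 mm from the sleeve's axis along its x, at half height (35 mm above the underside).
- bin: Open yellow bin, 140 (its x) x 110 (its y) x 70 mm tall, 4 mm walls, loose, empty. Origin: centre of its underside, z up.
- grey_sleeve: Bystander: plain aluminium tube, 50 mm across, 70 mm tall, no lug, standing. Origin: centre of its underside.
- tape: Bystander: green ring-shaped roll, 100 mm across, 25 mm tall, lying flat. Origin: centre of its underside.
- bracket_a: Bystander: steel angle bracket, 90 x 60 mm foot and an upright leaf 80 mm tall at its +x end. Origin: centre of its underside.
- bracket_b: Bystander: a second such bracket.
- driver: Bystander: yellow-handled screwdriver lying on the bench. Origin: underside, x towards the tip.
There are look-alikes about, which are no part of the job. Of the things like the sleeve, leave any that is green; of the rest the smaller one is meant.

How it is judged:
On the way, in this order (a step that is already met when the one before it is completed fails the run):
1. the cap is off the post (distance between cap and post_top above 0.06 m), for 0.1 s.
2. the sleeve is threaded upright on the post's upper part, not yet past the balls (horizontal distance between sleeve and foot below 0.006 m and angle between the z axis of sleeve and the z axis of foot, either way round below 0.12 rad and z of sleeve in the frame of foot between 0.06 and 0.131 m).
At the end, for the whole second after the job is handed in: Sleeve on the post (axes within 6 mm, 0.12 rad), within 3.5 mm of the shoulder, both balls sprung out above it (to 1 mm), lug within about 30 degrees of the striped end (tip at least 52 mm along the foot's x); red cap in the upright yellow bin; both at rest (horizontal distance between sleeve and foot below 0.006 m and angle between the z axis of sleeve and the z axis of foot, either way round below 0.12 rad and z of sleeve in the frame of foot between 0.026 and 0.0335 m and value of joint each of ball_a, ball_b below 0.001 m and x of lug_tip in the frame of foot above 0.052 m and linear speed of each of sleeve, cap below 0.02 m/s and x of cap in the frame of bin between -0.07 and 0.07 m and y of cap in the frame of bin between -0.055 and 0.055 m and z of cap in the frame of bin between -0.005 and 0.06 m and angle between bin's own z axis and vertical below 0.1 rad); the robot touches nothing.
It fails at once if a bystander was shifted by more than 40 mm (distance of any of grey_sleeve, tape, bracket_a, bracket_b, driver from where it was at the start of the episode above 0.04 m).
It also fails if it takes over 67 s, if anything falls off the work surface, if the arm or the gripper's body presses on something with over 40 N, if the wrist force passes 120 N, or if a joint passes its speed limit or range.

## Working session

There is one attempt and no reset: what is moved stays moved. The work goes in short steps, Python scripts to look and compute and a shell command to move; the robot and the scene stay as the last step left them, time stands still between calls to the robot, and variables do not carry over. Pictures are saved under pics/ and viewed, about 8 in all and at most 12, crops included, and the job is handed in when it is done.

```bash
mkdir -p pics; cat > h.py <<'E'
import numpy as np,cv2
from workcell import readout,imaging
def save(n,im): cv2.imwrite('pics/'+n+'.png',im[:,:,::-1])
def ray(ci,u,v):
    R=np.array(ci['R']);t=np.array(ci['t']);d=R.T@np.array([(u-ci['cx'])/ci['fx'],(v-ci['cy'])/ci['fy'],1]);return -R.T@t,d
def plane(ci,u,v,z):
    c,d=ray(ci,u,v);return c+d*(z-c[2])/d[2]
def proj(ci,X):
    p=np.array(ci['R'])@np.array(X)+np.array(ci['t']);return ci['fx']*p[0]/p[2]+ci['cx'],ci['fy']*p[1]/p[2]+ci['cy']
E
python3 - <<'E'
from h import *
for n in('top','side'):
    save(n+'0',imaging.capture(n));ci=imaging.camera_info(n);print(n,ci)
o=readout.get_obs();print({k:np.round(v,3) for k,v in o.items()})
E
```

```text
top {'fx': 432.12746776423023, 'fy': 432.12746776423023, 'cx': 273.803446046914, 'cy': 198.0791589432166, 'R': array([[-0.0165446 , -0.99980958, -0.01034756],
       [-0.99253022,  0.01767346, -0.12071214],
       [ 0.12087203,  0.00827313, -0.99263362]]), 't': array([0.04019386, 0.56978277, 1.16939868])}
side {'fx': 412.8285012173509, 'fy': 412.8285012173509, 'cx': 278.7361589877317, 'cy': 203.57108668079985, 'R': array([[-0.94279177, -0.33296715,  0.01663008],
       [-0.20030322,  0.52586889, -0.82664414],
       [ 0.2665001 , -0.78268435, -0.56247925]]), 't': array([0.54701641, 0.17442891, 1.07813835])}
{'time': np.float64(0.1), 'joint_pos': array([ 1.221,  0.384,  0.016,  1.371, -0.006,  1.388, -0.046]), 'qvel': array([ 0.001, -0.003,  0.   , -0.004, -0.001,  0.001, -0.   ]), 'effort': array([ 4.0000e-03, -6.2913e+01,  8.4800e-01, -3.7276e+01,  1.7000e-02,
        1.0000e-02,  0.0000e+00]), 'position': array([ 0.177, -0.599,  0.23 ]), 'orientation': array([-1.571,  0.002, -1.284]), 'wrist_force': array([0.56 , 0.31 , 0.267]), 'moment': array([-0.042,  0.019,  0.015]), 'width': np.float64(0.999)}
```

View pics/top0.png

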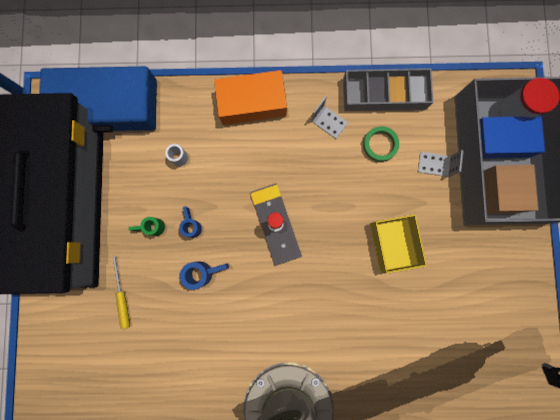

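View pics/side0.png

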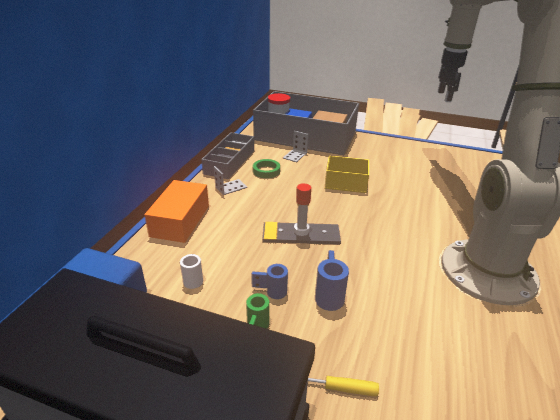

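Candidates (top view): the green one at (150,227) is excluded, which leaves the large blue at (195,275) and the small blue at (189,228). I choose the small blue one. The red cap is at (276,221); the other red thing, at (540,95), is in the crate. The bin is at (400,244), and the stripe at (266,194).

```bash
python3 - <<'E'
from h import *
def blob(im,lo,hi,box):
    hsv=cv2.cvtColor(im,cv2.COLOR_RGB2HSV);m=cv2.inRange(hsv,lo,hi);k=np.zeros_like(m);x0,y0,x1,y1=box;k[y0:y1,x0:x1]=m[y0:y1,x0:x1];
    n,l,s,c=cv2.connectedComponentsWithStats(k);i=1+np.argmax(s[1:,4]);return (l==i).astype(np.uint8),c[i],s[i]
im=imaging.capture('top');T=imaging.camera_info('top');sd=imaging.capture('side');S=imaging.camera_info('side')
m,c,s=blob(im,(0,150,120),(6,255,255),(255,200,300,245));print('cap',c,s);print('captop',plane(T,*c,.162))
m,c,s=blob(im,(20,120,100),(32,255,255),(245,180,285,206));print('stripe',c,s,plane(T,*c,.012))
m,c,s=blob(im,(20,120,80),(32,255,255),(365,205,435,280));r=cv2.minAreaRect(cv2.findContours(m,0,2)[0][0]);print('bin',r,plane(T,*r[0],.05), [plane(T,*p,.07)[:2].round(3) for p in cv2.boxPoints(r)])
m,c,s=blob(im,(105,100,50),(125,255,255),(172,200,210,245));print('sleeve',c,s)
# side
m,c,s=blob(sd,(0,150,90),(6,255,255),(290,175,320,215));print('side cap',c,s)
C1,d1=ray(S,*c)
m2,c2,s2=blob(im,(0,150,100),(6,255,255),(255,200,300,245));C2,d2=ray(T,*c2)
a=np.linalg.lstsq(np.c_[d1,-d2],C2-C1,rcond=None)[0];print('cap tri',C1+a[0]*d1,C2+a[1]*d2)
# foot dark plate lines: all non-wood
hsv=cv2.cvtColor(im,cv2.COLOR_RGB2HSV)
a=cv2.resize(im[180:300,150:310],None,fx=5,fy=5,interpolation=cv2.INTER_CUBIC);save('crop',a)
E
```

```text
cap [274.94210526 219.78947368] [268 212  15  16 190]
captop [0.50072799 0.0274207  0.162     ]
stripe [265.09358289 194.3315508 ] [250 184  31  22 374] [0.58432892 0.05517553 0.012     ]
bin ((398.173095703125, 243.8654022216797), (54.324161529541016, 47.85232925415039), 78.69007110595703) [ 0.43765294 -0.30440018  0.05      ] [array([ 0.497, -0.225]), array([ 0.52 , -0.352]), array([ 0.379, -0.372]), array([ 0.356, -0.247])]
sleeve [188.9625 225.    ] [179 207  22  30 320]
side cap [303.72815534 187.76699029] [297 184  14  10 103]
cap tri [0.50246226 0.02776012 0.15792758] [0.50102475 0.02744799 0.1578234 ]
```

View pics/crop.png

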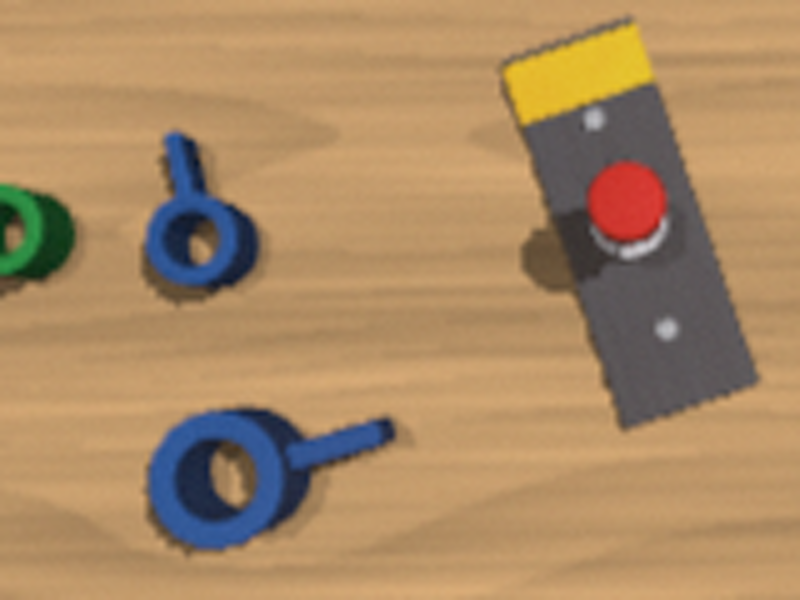

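The crop confirms the small blue sleeve: ring at px ~(188,228), lug pointing up, with green to its left and the larger blue one below.

```bash
python3 - <<'E'
from h import *
T=imaging.camera_info('top')
q=lambda x,y,z:plane(T,(x+.5)/5-.5+150,(y+.5)/5-.5+180,z)[:2]
A,B=q(594,119,.012),q(667,328,.012);print('bolts',A,B,(A+B)/2,np.degrees(np.arctan2(*(A-B)[::-1])))
K=[q(*p,.012) for p in((500,66),(632,18),(758,381),(623,430))];print('corners mid',np.mean(K,0),[np.degrees(np.arctan2(*(v)[::-1])) for v in (K[0]-K[3],K[1]-K[2])])
print('captop',q(627,202,.162))
s=q(192.5,240,.07);print('sleeve',s)
for p in((175,137),(182,160),(188,188)):
  l=q(*p,.0575);print('lug',l,np.linalg.norm(l-s),np.degrees(np.arctan2(*(l-s)[::-1])))
E
```

```text
bolts [0.55823217 0.04616479] [0.4397242  0.00702989] [0.49897819 0.02659734] 18.274781348974244
corners mid [0.49959335 0.02805969] [np.float64(17.920352638152096), np.float64(17.949201301555284)]
captop [0.500204   0.02728625]
sleeve [0.49028383 0.26173557]
lug [0.54740372 0.27433662] 0.05849331592727523 12.440590355069071
lug [0.53471925 0.27040219] 0.04527269279387362 11.036334138749961
lug [0.5193465  0.26700329] 0.02953620621183938 10.273527275561475
```

```bash
python3 -m crank '[{"travel":[0.5,0.8,0],"spin":0},{"travel":[0.5,0.95,0],"spin":0},{"travel":[0.5,0.95,0],"spin":0},{"travel":[0.5,0.95,0],"spin":0},{"travel":[0.5,0.95,0],"spin":0},{"travel":[0.5,0.95,0],"spin":0},{"travel":[0.5,0.95,0],"spin":0},{"travel":[0.5,0.95,0],"spin":0},{"travel":[0.5,0.95,0],"spin":0},{"travel":[0.5,0.95,0],"spin":0}]' 100 40
```

```text
time: 1.45
position: [0.4694, -0.0519, 0.2315]
orientation: [-1.57, -0.001, -1.284]
wrist_force: [-0.2, -0.5, 0.5]
width: 1.001
```

```bash
python3 -m crank '[{"travel":[0.19,0.55,0],"spin":0},{"travel":[0.19,0.54,0],"spin":0},{"travel":[0,0,0],"spin":0},{"travel":[0,0,0],"spin":0},{"travel":[0,0,0],"spin":0},{"travel":[0,0,0],"spin":0},{"travel":[0,0,0],"spin":0},{"travel":[0,0,0],"spin":0},{"travel":[0,0,0],"spin":0},{"travel":[0,0,0],"spin":0}]'
python3 - <<'E'
from h import *
ci=imaging.camera_info('wrist');im=imaging.capture('wrist');save('w1',im)
print(ci)
E
```

```text
time: 2.7
position: [0.4916, 0.0118, 0.2313]
orientation: [-1.571, 0.0, -1.284]
wrist_force: [0.1, -0.2, -0.0]
width: 0.998
{'fx': 325.19226210127806, 'fy': 325.19226210127806, 'cx': 278.19229214877936, 'cy': 207.26843758657418, 'R': array([[ 2.82425022e-01, -9.59289023e-01, -8.22557419e-04],
       [-9.18634534e-01, -2.70702684e-01,  2.87803143e-01],
       [-2.76309064e-01, -8.05271793e-02, -9.57689237e-01]]), 't': array([-0.12616942,  0.4185391 ,  0.5157014 ])}
```

View pics/w1.png

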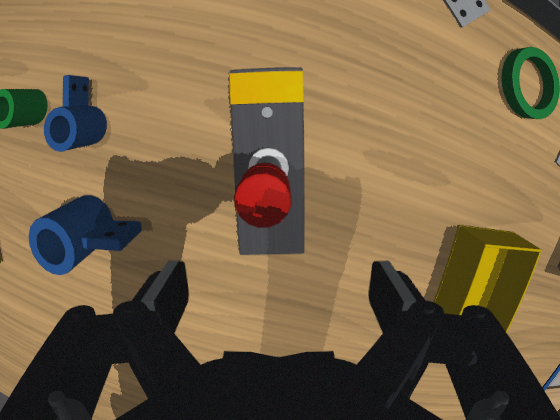

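Wrist view: cap at (263,198), stripe (267,87), bolt (267,113), all in line with the jaws. I'll check the estimates by projecting them into this view.

```bash
cat >> h.py <<'E'
def fproj(ci,X):
    p=np.array(ci['R'])@np.array(X)+np.array(ci['t']);th=np.arctan2(np.hypot(p[0],p[1]),p[2]);r=th*ci['fx'];k=r/np.hypot(p[0],p[1]);return np.round([ci['cx']+p[0]*k,ci['cy']+p[1]*k],1)
def fplane(ci,u,v,z):
    x,y=(u-ci['cx'])/ci['fx'],(v-ci['cy'])/ci['fx'];th=np.hypot(x,y);s=np.sin(th)/th;R=np.array(ci['R']);d=R.T@np.array([x*s,y*s,np.cos(th)]);c=-R.T@np.array(ci['t']);return (c+d*(z-c[2])/d[2]).round(4)
E
python3 - <<'E'
from h import *
ci=imaging.camera_info('wrist');im=cv2.imread('pics/w1.png')[:,:,::-1]
hsv=cv2.cvtColor(im.copy(),cv2.COLOR_RGB2HSV)
m=cv2.inRange(hsv,(20,150,120),(32,255,255));m[:60]=0;m[110:]=0
c=np.array(np.nonzero(m)).mean(1)[::-1];print('stripe',c,fplane(ci,*c,.012),'pred',.4998+.088*np.cos(.314),.0273+.088*np.sin(.314))
print('bolt',fplane(ci,266.5,112.5,.012),'pred bolt .558 .0462')
m=cv2.inRange(hsv,(0,150,60),(8,255,255))|cv2.inRange(hsv,(172,150,60),(180,255,255));m[:160]=0;m[240:]=0
ys,xs=np.nonzero(m);print('red x',np.percentile(xs,[1,99]),ys.min(),ys.max())
print([fproj(ci,(.5+.02*np.cos(a),.0273+.02*np.sin(a),.162)) for a in np.arange(4)*np.pi/2+.286])
print('sleeve ring',fplane(ci,60,130,.07))
E
```

```text
stripe [266.02574003  86.97640498] [0.5859 0.0548 0.012 ] pred 0.5834973033543236 0.054480165768706026
bolt [0.5588 0.0463 0.012 ] pred bolt .558 .0462
red x [236. 289.] 163 226
[array([261.2, 176. ]), array([232.3, 205. ]), array([262. , 232.5]), array([291.1, 205. ])]
sleeve ring [0.4922 0.2606 0.07  ]
```

```bash
python3 -m crank '[{"travel":[0.15,0.26,0],"spin":0},{"travel":[0,0,0],"spin":0},{"travel":[0,0,-0.3],"spin":0},{"travel":[0,0,-0.3],"spin":0},{"travel":[0,0,-0.3],"spin":0},{"travel":[0,0,-0.3],"spin":0},{"travel":[0,0,-0.3],"spin":0},{"travel":[0,0,-0.2],"spin":0},{"travel":[0,0,0],"spin":0},{"travel":[0,0,0],"spin":0}]'
python3 -m crank '[{"travel":[0,0,0],"spin":0},{"travel":[0,0,0],"spin":0},{"travel":[0,0,0],"spin":0},{"travel":[0,0,0],"spin":0},{"travel":[0,0,0],"spin":0},{"travel":[0,0,0],"spin":0},{"travel":[0,0,0],"spin":0},{"travel":[0,0,0],"spin":0},{"travel":[0,0,0],"spin":0},{"travel":[0,0,0],"spin":0}]' 0 30
```

```text
time: 4.0
position: [0.501, 0.0273, 0.1299]
orientation: [-1.57, -0.0, -1.284]
wrist_force: [-0.7, -0.2, 0.2]
width: 1.003
time: 5.25
position: [0.5009, 0.0273, 0.1297]
orientation: [-1.57, -0.0, -1.284]
wrist_force: [-0.8, -0.7, 4.9]
width: 0.463
```

```bash
python3 -m crank '[{"travel":[0,0,0.3],"spin":0},{"travel":[0,0,0.4],"spin":0},{"travel":[0,0,0.5],"spin":0},{"travel":[0,0,0.4],"spin":0},{"travel":[-0.1,-0.5,0],"spin":0},{"travel":[-0.2,-0.9,0],"spin":0},{"travel":[-0.2,-0.9,0],"spin":0},{"travel":[-0.2,-0.9,0],"spin":0},{"travel":[-0.2,-0.9,0],"spin":0},{"travel":[-0.1,-0.9,0],"spin":0}]'
python3 -m crank '[{"travel":[-0.05,-0.54,0],"spin":0},{"travel":[0,0,0],"spin":0},{"travel":[0,0,0],"spin":0},{"travel":[0,0,0],"spin":0},{"travel":[0,0,0],"spin":0},{"travel":[0,0,0],"spin":0},{"travel":[0,0,0],"spin":0},{"travel":[0,0,0],"spin":0},{"travel":[0,0,0],"spin":0},{"travel":[0,0,0],"spin":0}]'
python3 - <<'E'
from h import *
ci=imaging.camera_info('wrist');im=imaging.capture('wrist');save('w2',im)
print(np.array(readout.get_obs()['position']).round(4))
E
```

```text
time: 6.5
position: [0.4397, -0.2743, 0.2251]
orientation: [-1.571, 0.0, -1.284]
wrist_force: [0.9, 0.2, -1.8]
width: 0.46
time: 7.75
position: [0.4376, -0.3051, 0.2252]
orientation: [-1.571, 0.0, -1.284]
wrist_force: [-1.4, 0.4, -0.3]
width: 0.464
[ 0.4376 -0.3051  0.2253]
```

View pics/w2.png

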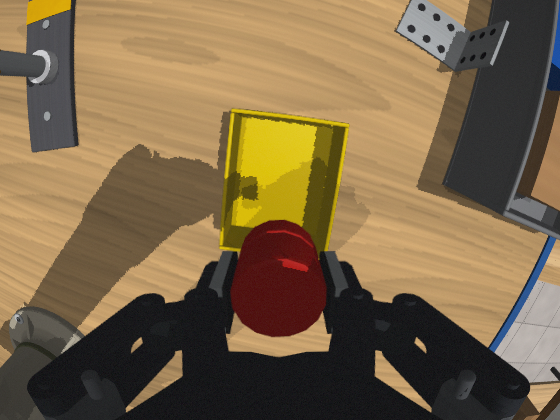

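Wrist view: the cap is held. The bin rim corners are at (232,109), (349,124) and (220,248).

```bash
python3 - <<'E'
from h import *
ci=imaging.camera_info('wrist')
P=[fplane(ci,*p,.07) for p in((232,109),(349,124),(220,248))];print(P,(P[1]+P[2])/2)
E
```

```text
[array([ 0.5002, -0.2416,  0.07  ]), array([ 0.5178, -0.3479,  0.07  ]), array([ 0.3651, -0.2638,  0.07  ])] [ 0.44145 -0.30585  0.07   ]
```

```bash
python3 -m crank '[{"travel":[0.05,0,-0.3],"spin":0},{"travel":[0,0,-0.4],"spin":0},{"travel":[0,0,-0.4],"spin":0},{"travel":[0,0,-0.4],"spin":0},{"travel":[0,0,-0.4],"spin":0},{"travel":[0,0,-0.4],"spin":0},{"travel":[0,0,-0.3],"spin":0},{"travel":[0,0,-0.15],"spin":0},{"travel":[0,0,0],"spin":0},{"travel":[0,0,0],"spin":0}]'
python3 -m crank '[{"travel":[0,0,0],"spin":0},{"travel":[0,0,0],"spin":0},{"travel":[0,0,0],"spin":0},{"travel":[0,0,0],"spin":0},{"travel":[0,0,0],"spin":0},{"travel":[0,0,0.2],"spin":0},{"travel":[0,0,0.4],"spin":0},{"travel":[0,0,0.6],"spin":0},{"travel":[0,0,0.8],"spin":0},{"travel":[0,0,0.8],"spin":0}]' 65
python3 - <<'E'
from h import *
im=imaging.capture('top');save('t2',cv2.resize(im[190:300,340:460],None,fx=4,fy=4))
E
```

```text
time: 9.05
position: [0.4412, -0.3054, 0.0611]
orientation: [-1.57, -0.001, -1.284]
wrist_force: [0.1, 0.4, -0.6]
width: 0.46
time: 10.3
position: [0.4405, -0.3048, 0.2307]
orientation: [-1.57, -0.0, -1.284]
wrist_force: [0.0, -0.8, 0.2]
width: 0.648
```

View pics/t2.png

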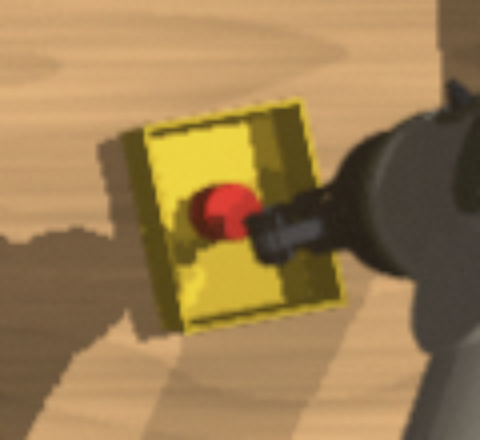

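The cap is in the bin, with the bin upright. Next, the sleeve.

```bash
python3 -m crank '[{"travel":[0,0.5,0.2],"spin":-0.5},{"travel":[0.05,0.9,0.1],"spin":-0.5},{"travel":[0.1,0.9,0],"spin":0},{"travel":[0.1,0.9,0],"spin":0},{"travel":[0.1,0.9,0],"spin":0},{"travel":[0.1,0.9,0],"spin":0},{"travel":[0.1,0.9,0],"spin":0},{"travel":[0.1,0.9,0],"spin":0},{"travel":[0.1,0.9,0],"spin":0},{"travel":[0.05,0.9,0],"spin":0}]' 85
python3 -m crank '[{"travel":[0,0.6,0],"spin":0},{"travel":[0,0.2,0],"spin":0},{"travel":[0,0,0],"spin":0},{"travel":[0,0,0],"spin":0},{"travel":[0,0,0],"spin":0},{"travel":[0,0,0],"spin":0},{"travel":[0,0,0],"spin":0},{"travel":[0,0,0],"spin":0},{"travel":[0,0,0],"spin":0},{"travel":[0,0,0],"spin":0}]'
python3 - <<'E'
from h import *
ci=imaging.camera_info('wrist');im=imaging.capture('wrist');save('w3',im)
E
```

```text
time: 11.6
position: [0.4888, 0.2124, 0.2471]
orientation: [-1.569, -0.0, -1.365]
wrist_force: [0.1, -0.5, 0.4]
width: 0.846
time: 12.85
position: [0.4886, 0.259, 0.2463]
orientation: [-1.571, 0.0, -1.364]
wrist_force: [0.9, -0.4, 0.7]
width: 0.852
```

View pics/w3.png

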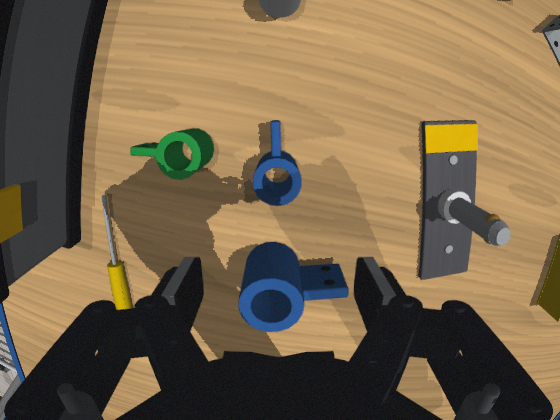

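Wrist view: the small sleeve's ring is at (277,180), its lug pointing up to (276,122). The larger blue sleeve is at (272,300) and the green one at (180,155); both stay put.

```bash
python3 - <<'E'
from h import *
ci=imaging.camera_info('wrist');im=cv2.imread('pics/w3.png')[:,:,::-1].copy()
s=fplane(ci,277.5,180.5,.07);print('ring',s)
for p in((276,123),(276,140),(276.5,152)): 
  l=fplane(ci,*p,.0575);print(l,np.degrees(np.arctan2(l[1]-s[1],l[0]-s[0])))
for c in ((.490,.262),(.492,.2615)): print([fproj(ci,(c[0]+.025*np.cos(a),c[1]+.025*np.sin(a),.07)) for a in np.arange(4)*np.pi/2+.2])
hsv=cv2.cvtColor(im,cv2.COLOR_RGB2HSV);m=cv2.inRange(hsv,(105,120,40),(125,255,255));m[:110]=0;m[215:]=0
for r in (170,180,190): x=np.nonzero(m[r,240:320])[0]+240;print(r,x.min(),x.max())
print('bottom',np.nonzero(m[:,277])[0][[0,-1]])
for r in(125,130,140,148): x=np.nonzero(m[r,240:320])[0]+240;print(r,x.min(),x.max())
E
```

```text
ring [0.4945 0.2624 0.07  ]
[0.5499 0.2755 0.0575] 13.303912926398942
[0.5329 0.272  0.0575] 14.03624346792646
[0.5209 0.269  0.0575] 14.036243467926452
[array([277.1, 160.2]), array([252.1, 184.8]), array([276.8, 208.7]), array([301.8, 185.1])]
[array([278. , 158.4]), array([252.9, 183. ]), array([277.7, 207. ]), array([302.8, 183.3])]
170 255 297
180 253 300
190 255 298
bottom [121 204]
125 271 279
130 271 279
140 271 279
148 272 280
```

```bash
python3 -m crank '[{"travel":[0.08,0.06,-0.3],"spin":0.4},{"travel":[0,0,-0.5],"spin":0},{"travel":[0,0,-0.5],"spin":0},{"travel":[0,0,-0.5],"spin":0},{"travel":[0,0,-0.5],"spin":0},{"travel":[0,0,-0.5],"spin":0},{"travel":[0,0,-0.4],"spin":0},{"travel":[0,0,-0.24],"spin":0},{"travel":[0,0,0],"spin":0},{"travel":[0,0,0],"spin":0}]'
python3 -m crank '[{"travel":[0,0,0],"spin":0},{"travel":[0,0,0],"spin":0},{"travel":[0,0,0],"spin":0},{"travel":[0,0,0],"spin":0},{"travel":[0,0,0],"spin":0},{"travel":[0,0,0],"spin":0},{"travel":[0,0,0],"spin":0},{"travel":[0,0,0],"spin":0},{"travel":[0,0,0],"spin":0},{"travel":[0,0,0],"spin":0}]' 0 70
```

```text
time: 14.15
position: [0.4939, 0.263, 0.0406]
orientation: [-1.57, 0.001, -1.332]
wrist_force: [-0.1, 0.2, 0.0]
width: 0.847
time: 15.4
position: [0.4942, 0.2629, 0.0411]
orientation: [-1.569, 0.0, -1.332]
wrist_force: [-0.4, -0.3, 5.5]
width: 0.573
```

```bash
python3 -m crank '[{"travel":[0,0,0.3],"spin":0},{"travel":[0,0,0.5],"spin":0},{"travel":[0,0,0.6],"spin":0},{"travel":[0,0,0.6],"spin":0},{"travel":[0,0,0.5],"spin":0},{"travel":[0,0,0.3],"spin":0},{"travel":[0,-0.4,0],"spin":0.5},{"travel":[0.05,-0.8,0],"spin":0.44},{"travel":[0.05,-0.8,0],"spin":0},{"travel":[0,-0.8,0],"spin":0}]'
python3 -m crank '[{"travel":[0,-0.8,0],"spin":0},{"travel":[0,-0.32,0],"spin":0},{"travel":[0,0,-0.2],"spin":0},{"travel":[0,0,0],"spin":0},{"travel":[0,0,0],"spin":0},{"travel":[0,0,0],"spin":0},{"travel":[0,0,0],"spin":0},{"travel":[0,0,0],"spin":0},{"travel":[0,0,0],"spin":0},{"travel":[0,0,0],"spin":0}]'
python3 - <<'E'
from h import *
o=readout.get_obs();print(np.array(o['position']).round(4),np.array(o['wrist_force']).round(2))
w=imaging.capture('wrist');save('w4',w)
s=imaging.capture('side');save('s4',s);t=imaging.capture('top');save('t4',t)
a=cv2.resize(s[130:250,255:355],None,fx=4,fy=4);save('w4s',np.hstack([a,w[60:,140:540].repeat(1,0)[:480] if 0 else cv2.resize(w[60:420,130:430],(400,480))]))
E
```

```text
time: 16.65
position: [0.499, 0.0929, 0.2078]
orientation: [-1.571, 0.0, -1.257]
wrist_force: [0.5, -0.8, -2.7]
width: 0.568
time: 17.9
position: [0.4994, 0.0273, 0.1959]
orientation: [-1.571, 0.0, -1.257]
wrist_force: [-0.7, 0.2, -2.0]
width: 0.57
[0.4994 0.0273 0.1959] [-0.66  0.16 -2.03]
```

View pics/w4s.png

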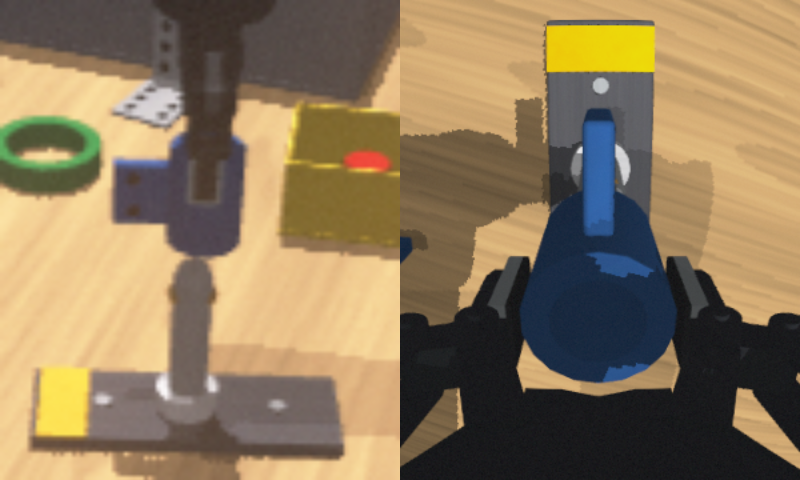

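The sleeve is held above the post with its lug in line with the bolt and stripe. Lateral alignment in the wrist view is good. The side view suggests a small offset along the foot, which I'll quantify.

```bash
python3 - <<'E'
from h import *
S=imaging.camera_info('side');im=cv2.imread('pics/s4.png')[:,:,::-1].copy();hsv=cv2.cvtColor(im,cv2.COLOR_RGB2HSV)
m=cv2.inRange(hsv,(105,70,20),(130,255,255))
for r in (178,182,184,186,188,190): 
  x=np.nonzero(m[r,285:330])[0]+285;print('sl',r,x.min(),x.max())
for r in range(196,226,4):
  g=im[r,290:318].astype(int).sum(1);d=np.diff(g);print('post',r,290+d[:14].argmin()+.5,290+14+d[14:].argmax()+.5, hsv[r,290:318,1].tolist() if r in(196,212) else '')
a=.314
for nm,X in (('ax132',(.4998,.0273,.132)),('ax60',(.4998,.0273,.06)),('sl155',(.4994,.0273,.155)),('+5x',(.5044,.0273,.155)),('+5y',(.4994,.0323,.155))):print(nm,np.round(proj(S,X),1))
T=imaging.camera_info('top')
E
```

```text
Traceback (most recent call last):
ValueError: zero-size array to reduction operation minimum which has no identity
```

```bash
python3 - <<'E'
from h import *
S=imaging.camera_info('side');im=cv2.imread('pics/s4.png')[:,:,::-1].copy();hsv=cv2.cvtColor(im,cv2.COLOR_RGB2HSV)
def sub(r,sgn0):
  # wood has R-B large; objects small: half-level crossings
  g=im[r,280:335].astype(float);g=g[:,0]-g[:,2];c=(302-280);h=40
  l=c
  while g[l]<h:l-=1
  q=c
  while g[q]<h:q+=1
  return 280+l+(g[l]-h)/(g[l]-g[l+1]),280+q-(g[q]-h)/(g[q]-g[q-1])
for r in (186,188,189,190,191,200,202,208,210,212,214,216,218,220):
  l,q=sub(r,0);print(r,round(l,1),round(q,1),'mid',round((l+q)/2,2))
for nm,X in (('ax132',(.4998,.0273,.132)),('ax100',(.4998,.0273,.1)),('ax60',(.4998,.0273,.06)),('sl155',(.4994,.0273,.155)),('+5x',(.5044,.0273,.155)),('+5y',(.4994,.0323,.155))):print(nm,np.round(proj(S,X),1))
E
```

```text
186 296.3 314.4 mid 305.36
188 296.3 314.4 mid 305.37
189 296.6 314.3 mid 305.44
190 296.6 314.3 mid 305.47
191 297.5 313.6 mid 305.56
200 298.4 307.3 mid 302.88
202 298.3 307.6 mid 302.99
208 297.8 307.1 mid 302.45
210 297.9 307.1 mid 302.49
212 297.7 306.5 mid 302.12
214 297.7 306.3 mid 302.03
216 297.7 306.4 mid 302.04
218 297.6 306.3 mid 301.93
220 297.6 306.3 mid 301.93
ax132 [304.2 196. ]
ax100 [303.6 205.8]
ax60 [302.9 217.5]
sl155 [304.8 188.8]
+5x [303.  188.5]
+5y [304.3 189.8]
```

Side view: the sleeve's midline is about 1.1–1.6 px (3–4 mm) short of the post along the foot's +x. That agrees with the top-view estimate of where the sleeve stood. I'll shift about 3.5 mm along the foot and lower onto the taper, watching the force.

```bash
python3 -m crank '[{"travel":[0.055,0.015,0],"spin":0},{"travel":[0,0,0],"spin":0},{"travel":[0,0,-0.1],"spin":0},{"travel":[0,0,-0.1],"spin":0},{"travel":[0,0,-0.1],"spin":0},{"travel":[0,0,-0.1],"spin":0},{"travel":[0,0,-0.1],"spin":0},{"travel":[0,0,-0.05],"spin":0},{"travel":[0,0,0],"spin":0},{"travel":[0,0,0],"spin":0}]'
python3 -c "
from h import *
o=readout.get_obs();print(np.round(o['position'],4),np.round(o['wrist_force'],2),np.round(o['moment'],3))"
```

```text
time: 19.3
position: [0.5028, 0.0281, 0.163]
orientation: [-1.571, -0.0, -1.257]
wrist_force: [0.0, -1.2, -2.4]
width: 0.573
[0.5028 0.0281 0.163 ] [ 0.   -1.21 -2.36] [-0.217 -0.074  0.036]
```

```bash
python3 -m crank '[{"travel":[0,0,-0.05],"spin":0},{"travel":[0,0,-0.05],"spin":0},{"travel":[0,0,0],"spin":0},{"travel":[0,0,0],"spin":0},{"travel":[0,0,0],"spin":0},{"travel":[0,0,0],"spin":0},{"travel":[0,0,0],"spin":0},{"travel":[0,0,0],"spin":0},{"travel":[0,0,0],"spin":0},{"travel":[0,0,0],"spin":0}]'
python3 -c "
from h import *
o=readout.get_obs();print(np.round(o['position'],4),np.round(o['wrist_force'],2),np.round(o['moment'],3))
s=imaging.capture('side');save('s5',s)
w=imaging.capture('wrist')
a=cv2.resize(s[130:250,255:355],None,fx=4,fy=4);save('w5s',np.hstack([a,cv2.resize(w[60:420,130:430],(400,480))]))"
```

```text
time: 20.55
position: [0.5028, 0.028, 0.1569]
orientation: [-1.571, -0.0, -1.257]
wrist_force: [4.2, -3.4, -5.1]
width: 0.566
[0.5028 0.028  0.1569] [ 4.23 -3.37 -5.06] [-0.87  -0.999  0.028]
```

View pics/w5s.png

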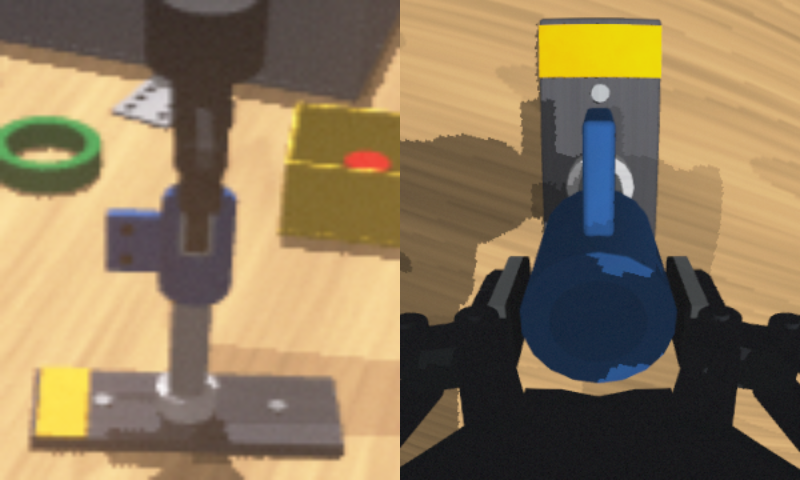

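Threaded, with the lug over the bolt and stripe line. The post pushes the sleeve +x/−y, so I'll ease that way and re-check.

```bash
python3 -m crank '[{"travel":[0.015,-0.012,0],"spin":0},{"travel":[0,0,0],"spin":0},{"travel":[0,0,0],"spin":0},{"travel":[0,0,0],"spin":0},{"travel":[0,0,0],"spin":0},{"travel":[0,0,0],"spin":0},{"travel":[0,0,0],"spin":0},{"travel":[0,0,0],"spin":0},{"travel":[0,0,0],"spin":0},{"travel":[0,0,0],"spin":0}]'
python3 -c "
from h import *
o=readout.get_obs();print(np.round(o['position'],4),np.round(o['wrist_force'],2),np.round(o['moment'],3))"
```

```text
time: 21.9
position: [0.5036, 0.0275, 0.1569]
orientation: [-1.571, 0.0, -1.257]
wrist_force: [0.9, -0.4, -3.5]
width: 0.572
[0.5036 0.0275 0.1569] [ 0.87 -0.41 -3.49] [0.006 0.009 0.045]
```

Lateral force is nearly gone. Now pushing past the balls.

```bash
python3 -m crank '[{"travel":[0.003,0,-0.05],"spin":0},{"travel":[0,0,-0.05],"spin":0},{"travel":[0,0,-0.05],"spin":0},{"travel":[0,0,-0.05],"spin":0},{"travel":[0,0,-0.05],"spin":0},{"travel":[0,0,-0.05],"spin":0},{"travel":[0,0,-0.05],"spin":0},{"travel":[0,0,-0.05],"spin":0},{"travel":[0,0,-0.05],"spin":0},{"travel":[0,0,-0.05],"spin":0}]'
python3 -c "
from h import *
o=readout.get_obs();print(np.round(o['position'],4),np.round(o['wrist_force'],2),np.round(o['moment'],3))"
```

```text
time: 23.15
position: [0.5038, 0.0276, 0.1267]
orientation: [-1.571, 0.0, -1.257]
wrist_force: [-0.2, 1.2, 3.4]
width: 0.57
[0.5038 0.0276 0.1267] [-0.2   1.19  3.4 ] [-0.005 -0.006 -0.01 ]
```

```bash
python3 -m crank '[{"travel":[0,0,-0.1],"spin":0},{"travel":[0,0,-0.1],"spin":0},{"travel":[0,0,-0.1],"spin":0},{"travel":[0,0,-0.1],"spin":0},{"travel":[0,0,-0.1],"spin":0},{"travel":[0,0,-0.1],"spin":0},{"travel":[0,0,-0.05],"spin":0},{"travel":[0,0,-0.05],"spin":0},{"travel":[0,0,0],"spin":0},{"travel":[0,0,0],"spin":0}]'
python3 -c "
from h import *
o=readout.get_obs();print(np.round(o['position'],4),np.round(o['wrist_force'],2),np.round(o['moment'],3))"
```

```text
time: 24.4
position: [0.503, 0.0273, 0.084]
orientation: [-1.572, 0.001, -1.257]
wrist_force: [0.6, 0.4, -7.7]
width: 0.574
[0.503  0.0273 0.084 ] [ 0.6   0.41 -7.75] [-0.057 -0.272  0.003]
```

```bash
python3 -m crank '[{"travel":[0,0,-0.03],"spin":0},{"travel":[0,0,-0.03],"spin":0},{"travel":[0,0,-0.03],"spin":0},{"travel":[0,0,-0.03],"spin":0},{"travel":[0,0,-0.03],"spin":0},{"travel":[0,0,-0.02],"spin":0},{"travel":[0,0,-0.02],"spin":0},{"travel":[0,0,0],"spin":0},{"travel":[0,0,0],"spin":0},{"travel":[0,0,0],"spin":0}]'
python3 -c "
from h import *
o=readout.get_obs();print(np.round(o['position'],4),np.round(o['wrist_force'],2),np.round(o['moment'],3))
s=imaging.capture('side');w=imaging.capture('wrist')
a=cv2.resize(s[130:250,255:355],None,fx=4,fy=4);save('w6s',np.hstack([a,cv2.resize(w[60:420,130:430],(400,480))]))"
```

```text
time: 25.65
position: [0.5038, 0.0275, 0.0735]
orientation: [-1.571, -0.0, -1.257]
wrist_force: [-0.3, -0.1, -2.4]
width: 0.574
[0.5038 0.0275 0.0735] [-0.26 -0.07 -2.37] [0.033 0.07  0.003]
```

View pics/w6s.png

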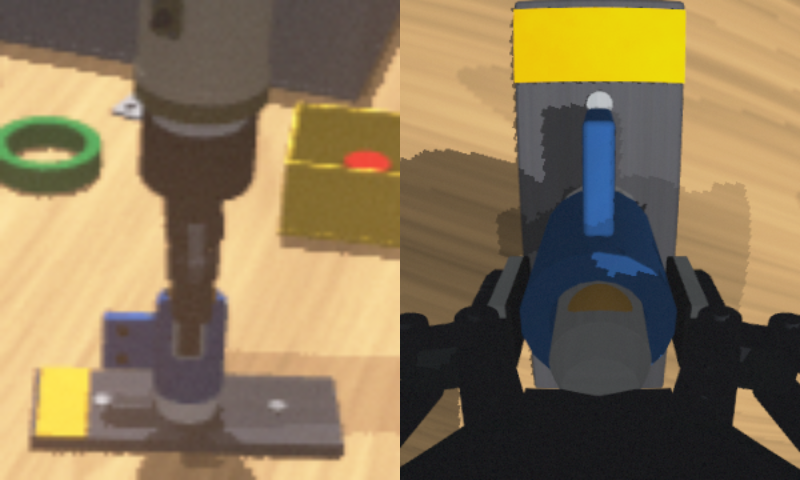

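The ball has sprung out above the sleeve and the force is just its weight. Lower the last ~2.5 mm until it touches the shoulder.

```bash
python3 -m crank '[{"travel":[0,0,-0.01],"spin":0},{"travel":[0,0,-0.01],"spin":0},{"travel":[0,0,-0.01],"spin":0},{"travel":[0,0,-0.01],"spin":0},{"travel":[0,0,-0.01],"spin":0},{"travel":[0,0,0],"spin":0},{"travel":[0,0,0],"spin":0},{"travel":[0,0,0],"spin":0},{"travel":[0,0,0],"spin":0},{"travel":[0,0,0],"spin":0}]'
python3 -c "
from h import *
o=readout.get_obs();print(np.round(o['position'],4),np.round(o['wrist_force'],2),np.round(o['moment'],3))"
```

```text
time: 27.0
position: [0.5039, 0.0275, 0.0711]
orientation: [-1.571, -0.0, -1.257]
wrist_force: [-3.2, -1.0, 6.6]
width: 0.573
[0.5039 0.0275 0.0711] [-3.16 -1.05  6.65] [-0.025  0.861  0.036]
```

Seated: +9 N over hanging weight at the expected height. Release and retreat.

```bash
python3 -m crank '[{"travel":[0,0,0],"spin":0},{"travel":[0,0,0],"spin":0},{"travel":[0,0,0],"spin":0},{"travel":[0,0,0],"spin":0},{"travel":[0,0,0],"spin":0},{"travel":[0,0,0],"spin":0},{"travel":[0,0,0.2],"spin":0},{"travel":[0,0,0.4],"spin":0},{"travel":[0,0,0.5],"spin":0},{"travel":[0,0,0.6],"spin":0}]' 85
python3 -m crank '[{"travel":[0,0,0.6],"spin":0},{"travel":[0,-0.3,0.3],"spin":0},{"travel":[-0.1,-0.8,0],"spin":0},{"travel":[-0.1,-0.8,0],"spin":0},{"travel":[0,-0.6,0],"spin":0},{"travel":[0,0,0],"spin":0},{"travel":[0,0,0],"spin":0},{"travel":[0,0,0],"spin":0},{"travel":[0,0,0],"spin":0},{"travel":[0,0,0],"spin":0}]'
python3 -c "
from h import *
s=imaging.capture('side');t=imaging.capture('top')
a=cv2.resize(s[150:250,255:355],None,fx=4,fy=4);b=cv2.resize(t[170:270,235:335],None,fx=4,fy=4);save('w7s',np.hstack([a,b]))"
```

```text
time: 28.25
position: [0.5035, 0.0276, 0.174]
orientation: [-1.571, 0.0, -1.256]
wrist_force: [1.1, -0.5, 0.0]
width: 0.851
time: 29.5
position: [0.4919, -0.1219, 0.2265]
orientation: [-1.571, 0.0, -1.256]
wrist_force: [-0.2, -0.6, -0.3]
width: 0.85
```

View pics/w7s.png

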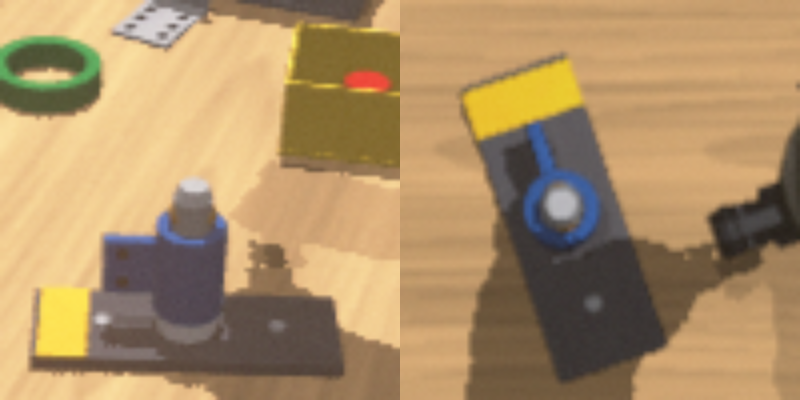

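The sleeve is home with its lug toward the stripe. The balls show above its rim, the cap is in the upright bin, and the arm is clear. Handing in.

```bash
python3 -c "
from workcell import close_job
print(close_job())"
```

```text
the job is handed in; nothing more can be done
None
```

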